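# Bring a bowl's marked side to the throwing gauge

## Task

Get the little white bowl ready for gauging: with a fingertip push the banding wheel round by its spokes until the blue-knobbed spoke points straight at the gauge's steel post, then push the gauge's red arm round until the needle at its end hangs over the middle of the wheel. Leave the wheel and the arm standing so. Pick nothing up: the bowl stays upright in the middle of the wheel, and the cups, bottle, jar and tools stay where they are.

Things in the scene. Friction and masses are not known exactly. Their poses are not given: they have to be found in the camera images.
- station: fixed plywood board, 420 x 340 mm, 20 mm thick, lying on the table. Its origin is at table height under the axis of the banding wheel; its x axis (horizontal) points from the wheel axis to the gauge post, 180 mm away; z up. The board reaches from x -160 to +260 mm and y -170 to +170 mm. The wheel has a steel foot (60 mm radius, up to z 30 mm) on it.
- wheel (a joint): angle (rad) of the banding wheel about its upright axis, counter-clockwise from above; 0 (or any whole turn) when the blue-knobbed spoke points at the gauge post. It may be turned either way without limit, and starts anywhere. Friction of 0.12 N m keeps it where it is left (about 1.4 N at radius 85 mm).
- blue_knob (a point): centre of the blue ball knob, 114 mm from the wheel axis, 71 mm above the table. Four level round steel spokes, 12 mm thick, 90 degrees apart, centre line 71 mm above the table, stick out of the turntable, bare from radius 56 to 102 mm, each ending in a 24 mm ball knob: one blue, three white. Below them is free space down to the board outside the wheel's foot.
- wheel_axis (a point): point on the wheel axis at the turntable's top face, 80 mm above the table; the bowl stands here. The turntable is an aluminium disc of 56 mm radius, z 64 to 80 mm.
- gauge_arm (a joint): angle (rad) of the gauge's red swinging arm about the post's upright axis, counter-clockwise from above; 0 when its needle is over the wheel axis, limits -0.6 and 2.4; it starts swung away at 1.1 to 1.8 (over the board's -y side). Friction 0.07 N m keeps it where it is left (under 1 N at radius 90 mm).
- bar_mid (a point): point on the red arm's centre line, 90 mm from the post axis, 146 mm above the table. The arm is a level flat bar 12 mm wide and 14 mm high (z 139 to 153 mm), from the post out to 180 mm; a round red hub of 17 mm radius sits on the post (z 134 to 158 mm, the highest part).
- needle (a point): lower tip of the brass needle that hangs from the arm's end, 180 mm from the post axis, 121 mm above the table (11 mm above the bowl's rim)
- post (a point): top of the gauge's upright steel post (18 mm thick), 138 mm above the table, 180 mm from the wheel axis; foot of 34 mm radius up to z 32 mm
- bowl: loose small white bowl, 90 mm wide at the rim, 48 mm at the foot, 30 mm high, about 0.13 kg; origin at the centre of its underside; stands in the middle of the turntable and turns with it, rim 110 mm above the table
- cup_a: loose white funnel cup, 64 mm wide, 58 mm high, origin under its centre, on the board; bystander
- cup_b: loose terracotta funnel cup, same shape, on the board; bystander
- cup_c: loose white funnel cup, same shape, on the board; bystander
- bottle: loose clear bottle with a green cap, 60 mm wide, 170 mm high, on the table to the left; bystander
- jar: loose amber jar with a white lid, 70 mm wide, 85 mm high, on the table to the left; bystander
- brush: loose brush lying on the table to the right; bystander
- rib: loose flat wooden potter's rib, 125 x 50 x 8 mm, lying on the table to the far left; bystander
There are look-alikes about, which are no part of the job. What is shaped like the bowl but pink or purple is not meant.

How it is judged:
On the way, in this order (a step that is already met when the one before it is completed fails the run):
1. the blue-knobbed spoke points at the post (knob within 15 mm of the line from wheel axis to post), the wheel at rest, the arm still swung away (y of blue_knob in the frame of station between -0.015 and 0.015 m and x of blue_knob in the frame of station above 0 m and velocity of joint wheel between -0.1 and 0.1 rad/s and horizontal distance between needle and wheel_axis above 0.05 m), for 0.2 s.
2. the needle hangs over the middle of the wheel (within 15 mm) (horizontal distance between needle and wheel_axis below 0.015 m), for 0.2 s.
At the end, for the whole second after the job is handed in: The blue knob is within 15 mm of the straight line from the wheel axis to the post, on the post's side; the needle is within 15 mm of the wheel axis seen from above; both are at rest; the bowl stands upright on the turntable within 15 mm of its middle (y of blue_knob in the frame of station between -0.015 and 0.015 m and x of blue_knob in the frame of station above 0 m and horizontal distance between each of needle, bowl and wheel_axis below 0.015 m and angle between bowl's own z axis and vertical below 0.1 rad and height (world z) of bowl between 0.07 and 0.09 m and velocity of joint wheel between -0.05 and 0.05 rad/s and velocity of joint gauge_arm between -0.05 and 0.05 rad/s); the robot touches nothing.
It fails at once if the bowl is lifted, tipped or pushed off the middle of the wheel (15 mm up, 0.3 rad, 20 mm) (height (world z) of bowl above 0.095 m or angle between bowl's own z axis and vertical above 0.3 rad or horizontal distance between bowl and wheel_axis above 0.02 m).
It fails at once if a cup, the bottle, the jar, the brush or the rib is moved by more than 20 mm (distance of any of cup_a, cup_b, cup_c, bottle, jar, brush, rib from where it was at the start of the episode above 0.02 m).
It also fails if it takes over 61 s, if anything falls off the work surface, if the arm or the gripper's body presses on something with over 40 N, if the wrist force passes 120 N, or if a joint passes its speed limit or range.

## Robot

A 6-joint arm with a two-finger parallel gripper is mounted at the origin on the work surface. World frame = base frame: x ahead of the robot, y to its left, z up, the work surface at z = 0. Lengths are in m, angles in rad, forces in N, time in s.
With the tool pointing down it reaches from about 0.325 to 0.775 m from the base axis. Payload 9.3 kg.
Tool frame: the origin (TCP) lies midway between the tips of the shut fingers; the grasp point (between the pads) lies 19 mm behind it (ctrl.grip_point_offset is the distance from the TCP to the grasp point, in m); y points along the fingers, x is the direction in which the jaws open and shut, and the axes are right-handed (so a half turn about y gives the same grasp; the last joint's range is limited). The gripper opens to 85 mm and grips with 20 to 120 N. Pads are 22 mm wide; open, the fingers measure 114 mm over their backs; the gripper's body (76 mm by 85 mm) begins 54 mm behind the grasp point. The pads swing forward as they close: fully open they stand 13 mm farther back than shut.
Start: joints at [-1.288, 0.259, 0.021, 1.334, 0, 1.418], TCP at [0.232, -0.499, 0.204] pointing down, gripper open.
Joint ranges: [-3.04, 3.04], [-0.91, 1.82], [-1.04, 1.36], [-1.92, 1.95], [-1.52, 1.45], [-3.14, 3.14]. Speed limits (rad/s): [2.22, 2.22, 2.79, 3.14, 3.14, 3.14].

## Interface

Orientations are given as a rotation vector (axis times angle).
In Python, from plant import state, cams, ticket, ctrl gives the robot as it stands.
- The arm moves only by the tool drive_tool, never from a script. Its argument "series" is a list that holds one entry, the list of rows, each a list of 7 numbers: the shift along the tool's x, y, z in m, then the turn, a rotation vector about the tool's x, y, z in rad, then the opening, from 0 (shut) to 1 (fully open). In form: [[[dx, dy, dz, rx, ry, rz, claw], ...]]. A call has 1 to 12 rows; each row shifts and turns the commanded pose from where the row before left it, along the tool's axes as they then stand; what a row does not reach is not made up. A row lasts 1/10 s, in which the tool goes at most 50 mm and 8.59 degrees, less where a joint would pass 70% of its speed; a pose out of reach is approached as far as the arm can. A call with a gripper value outside its range is refused whole. The fingers move at their own pace and stop on an object; "newtons" is the grip in N (left out, the last holds). Time passes only in rows, so rows that do not move let the fingers close. It gives the time, the measured TCP pose, the force and the opening at its end, in the units of the state.
- state(): the state, without advancing time (a new reading comes with each control period).
- cams.snapshot(name): name is "side" or "top"; returns the picture (400x640x3 uint8, red, green, blue); there is no depth.
- cams.camera_model(name): a dict with "mtx" (3x3 intrinsics, pixels), "k1" (the pictures are not rectified: a ray, as slopes to the right and down, at radius r is drawn at 1 + k1 r^2 times it, then the intrinsics apply), "rvec" (rotation vector, rad) and "tvec" (3), from world to camera coordinates, as OpenCV has them. Camera axes: x right, y down, z forward; pixel columns grow to the right and rows downward; lengths in m; the calibration is good to about 2 mm. A picture is of the moment at which its call begins. camera_model takes no time and is no camera call.
- ticket.job_done(): hands the job in, once; it reports no verdict.
The state is a dict: "time": time; "q": joint angles; "joint_vel": joint speeds; "joint_torque": joint torques, N m; "ee_pos": TCP position; "eef_rot": TCP orientation; "wrist_force": force on the tool from outside, world axes, zero at the start; "moment": the same for the moment, N m; "grip_width": finger opening in m.
Only numpy, scipy, OpenCV 4.12 (cv2) and the standard library are available. Lean on these libraries where they do the work, as an engineer would, in place of code of your own. Each camera call takes 0.05 s, during which the arm holds its last target.

## Working session

There is one attempt and no reset: what is moved stays moved. The work goes in short steps, Python scripts to look and compute and a tool call to move; the robot and the scene stay as the last step left them, time stands still between calls to the robot, and variables do not carry over. Pictures are saved under pics/ and viewed, and the job is handed in when it is done.

Besides the shell and the picture viewer there is one more tool, called in YAML: its name, and indented under it one key for each argument. drive_tool: Moves the arm, as the interface text tells. Its arguments: {"type":"object","properties":{"series":{"type":"array"},"newtons":{"type":"number"}},"required":["series"]}

```bash
mkdir -p pics
python3 - <<'E'
from plant import state, cams, ticket, ctrl
import cv2
for n in ("side","top"):
    im=cams.snapshot(n); cv2.imwrite(f"pics/{n}0.png",im[:,:,::-1])
    print(n,cams.camera_model(n))
s=state(); print({k:s[k] for k in("time","ee_pos","eef_rot","grip_width","wrist_force")})
E
```

```text
side {'mtx': array([[381.31317758,   0.        , 326.40025974],
       [  0.        , 381.31317758, 205.83320758],
       [  0.        ,   0.        ,   1.        ]]), 'k1': -0.011646324792613908, 'rvec': array([ 0.58738696, -2.7215518 ,  1.06557231]), 'tvec': array([0.49969599, 0.24699607, 0.93120081])}
top {'mtx': array([[408.60938843,   0.        , 321.10814783],
       [  0.        , 408.60938843, 201.04454909],
       [  0.        ,   0.        ,   1.        ]]), 'k1': -0.047428864960593654, 'rvec': array([ 2.16624658, -2.14821633,  0.07650036]), 'tvec': array([-0.00154724,  0.54260986,  1.20931714])}
{'time': 0.1, 'ee_pos': array([ 0.23211845, -0.49835536,  0.20375045]), 'eef_rot': array([-1.38367149,  0.88302438, -0.88170364]), 'grip_width': 0.08553279337547566, 'wrist_force': array([-0.47573771, -0.63638993, -0.29180094])}
```

View pics/side0.png

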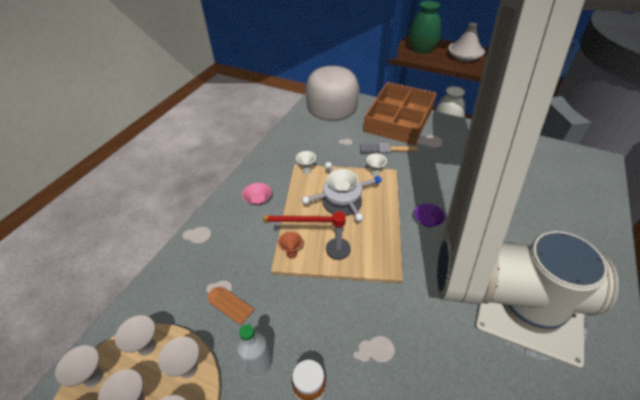

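View pics/top0.png

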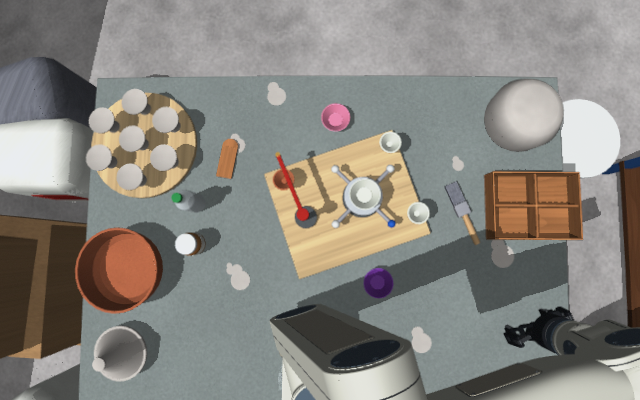

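```bash
cat > h.py <<'E'
import numpy as np, cv2
from plant import state, cams, ticket, ctrl
from scipy.spatial.transform import Rotation as R
def dist(m): return np.array([m['k1'],0,0,0,0.])
def unproj(name,uv,z):
    m=cams.camera_model(name); K=np.array(m['mtx'])
    p=cv2.undistortPoints(np.array([[uv]],float),K,dist(m))[0,0]
    Rm=R.from_rotvec(m['rvec']).as_matrix(); c=-Rm.T@m['tvec']; d=Rm.T@np.array([p[0],p[1],1])
    return c+d*(z-c[2])/d[2]
def proj(name,P):
    m=cams.camera_model(name)
    return cv2.projectPoints(np.array(P,float).reshape(-1,1,3),m['rvec'],m['tvec'],np.array(m['mtx']),dist(m))[0][:,0]
def crop(name,fn,box,f,pts=None):
    im=cams.snapshot(name)[:,:,::-1]; x0,y0,x1,y1=box
    o=cv2.resize(im[y0:y1,x0:x1],None,fx=f,fy=f,interpolation=cv2.INTER_CUBIC)
    if pts is not None:
        for u,v in proj(name,pts): cv2.drawMarker(o,(int((u-x0+.5)*f),int((v-y0+.5)*f)),(0,255,0),0,10,1)
    cv2.imwrite(fn,o)
    return im
E
python3 - <<'E'
from h import *
im=crop("top","pics/top1.png",(250,120,450,290),4)
crop("side","pics/side1.png",(230,130,430,290),4)
def cen(name,im,cond,z,box):
    x0,y0,x1,y1=box;b,g,r=[im[y0:y1,x0:x1,i].astype(int) for i in range(3)]
    v,u=np.nonzero(cond(r,g,b)); uv=(u.mean()+x0,v.mean()+y0); print(len(u),np.round(uv,1),unproj(name,uv,z)[:2].round(4))
cen("top",im,lambda r,g,b:(b>r+50)&(b>g+40),.071,(375,205,410,240))
for uv,z,n in [((362,196),.11,'rim'),((390,169),.071,'w'),((334,169),.071,'w'),((335,224),.071,'w'),((391,224),.071,'blue'),((303,214),.158,'hub'),((278,154),.153,'tip'),
 ((265,174),.02,'c'),((387,130),.02,'c'),((431,234),.02,'c'),((299,278),.02,'c')]: print(n,unproj("top",uv,z)[:2].round(4))
E
```

```text
42 [391.1 223.2] [ 0.4753 -0.2013]
rim [ 0.5494 -0.1145]
w [ 0.634  -0.1993]
w [ 0.6331 -0.0352]
w [ 0.4716 -0.0392]
blue [ 0.4729 -0.2011]
hub [0.4941 0.0478]
tip [0.6596 0.1196]
c [0.6257 0.1767]
c [ 0.7653 -0.1984]
c [ 0.446  -0.3284]
c [0.3111 0.0672]
```

View pics/top1.png

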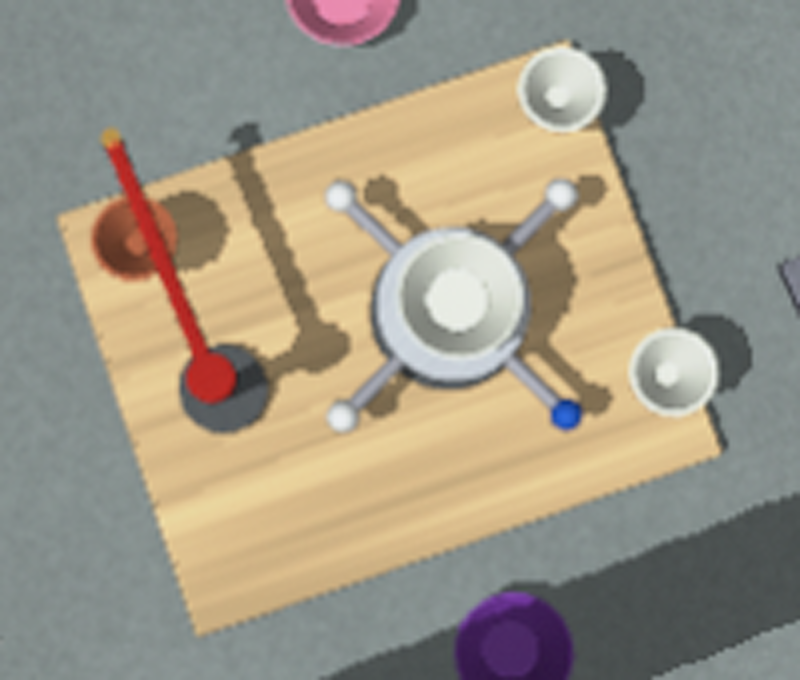

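View pics/side1.png

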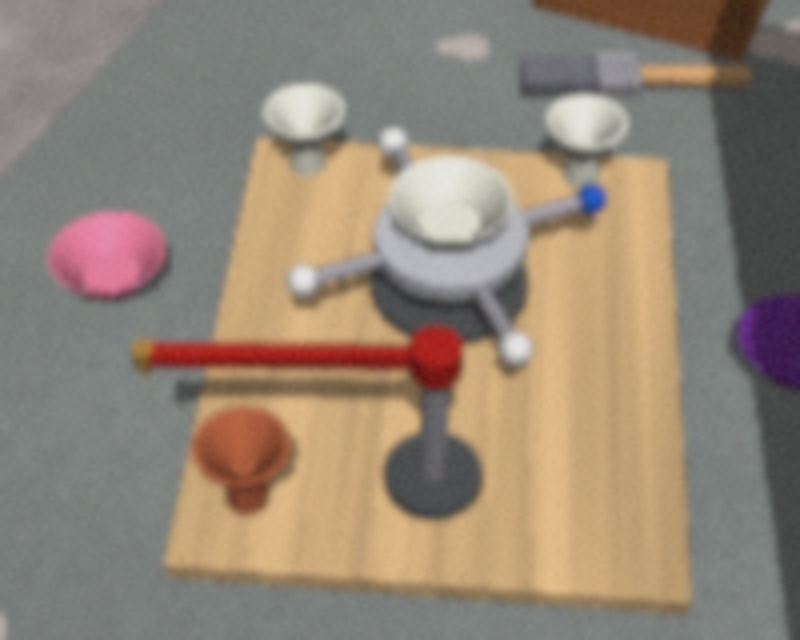

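Run:
```python
from h import *
from scipy.optimize import least_squares
s=state(); print(s['q'], R.from_rotvec(s['eef_rot']).as_matrix().round(3)); print([a for a in dir(ctrl) if a[0]!='_'])
obs=[("top",(265,174),(.26,-.17,.02)),("top",(299,278),(.26,.17,.02)),("top",(431,233),(-.16,.17,.02)),("top",(303,214),(.18,0,.158)),("top",(393,130),(-.16,-.17,.02)),
("side",(230+165/4,130+570/4),(.26,-.17,.02)),("side",(230+690/4,130+605/4),(.26,.17,.02)),("side",(230+667/4,130+158/4),(-.16,.17,.02)),("side",(230+258/4,130+138/4),(-.16,-.17,.02)),
("side",(230+435/4,130+355/4),(.18,0,.148))]
def W(p,P): 
    c,s_=np.cos(p[2]),np.sin(p[2]); return np.array([p[0]+c*P[0]-s_*P[1],p[1]+s_*P[0]+c*P[1],P[2]])
f=lambda p:np.concatenate([proj(n,W(p,P))[0]-uv for n,uv,P in obs])
r=least_squares(f,[.553,-.118,1.92],loss='soft_l1'); p=r.x
print(p,np.degrees(p[2])); print(f(p).reshape(-1,2).round(1))
def S(xy): d=np.array(xy)-p[:2]; c,s_=np.cos(p[2]),np.sin(p[2]); return np.array([c*d[0]+s_*d[1],-s_*d[0]+c*d[1]])
b=S([.4753,-.2013]); print('blue',b,np.degrees(np.arctan2(b[1],b[0])))
t=S([.6596,.1196])-[.18,0]; print('tip',t,np.degrees(np.arctan2(t[1],t[0]))-180)
print('post',W(p,(.18,0,0)),'cupA',unproj("top",(418.5,212.5),.078))
```

```text
[-1.28758066e+00  2.58986978e-01  2.10804048e-02  1.33372421e+00
  4.50918617e-05  1.41819425e+00] [[ 0.422 -0.     0.907]
 [-0.907  0.001  0.422]
 [-0.001 -1.     0.   ]]
['Unreachable', 'grip_point_offset']
[ 0.55252476 -0.12094831  1.90932138] 109.3960568757058
[[-1.3 -0.3]
 [-0.2  1.8]
 [-0.   1.2]
 [-0.4  0.5]
 [-0.5 -0.2]
 [-1.2 -2.3]
 [ 0.4 -1.4]
 [ 0.1 -0.4]
 [-0.6 -1. ]
 [-0.  -0.2]]
blue [-0.05014532  0.0995264 ] 116.7407647384185
tip [ 0.01133683 -0.18088343] -266.41368883766626
post [0.49274744 0.04883588 0.        ] cupA [ 0.50633531 -0.27942751  0.078     ]
```

drive_tool:
  series:
    - [[0,0,0,0,0.098,0,0],[-0.017,0,0.034,0,0,0,0],[-0.017,0,0.034,0,0,0,0],[-0.017,0,0.034,0,0,0,0],[-0.017,0,0.034,0,0,0,0],[-0.017,0,0.034,0,0,0,0],[-0.017,0,0.034,0,0,0,0],[-0.017,0,0.034,0,0,0,0],[-0.017,0,0.034,0,0,0,0],[-0.017,0,0.034,0,0,0,0],[-0.017,0,0.034,0,0,0,0],[-0.016,0,0.033,0,0,0,0]]

```text
time: 1.4
ee_pos: [0.5233, -0.198, 0.2042]
eef_rot: [-1.35, 0.957, -0.957]
wrist_force: [0.3, -1.1, 0.5]
grip_width: 0.0002
```

```bash
cat >> h.py <<'E'
SP=np.array([.5525,-.1200,1.9093])
def toS(P):
    d=np.array(P)[:2]-SP[:2]; c,s_=np.cos(SP[2]),np.sin(SP[2]); return np.array([c*d[0]+s_*d[1],-s_*d[0]+c*d[1],P[2]])
def toW(P):
    c,s_=np.cos(SP[2]),np.sin(SP[2]); return np.array([SP[0]+c*P[0]-s_*P[1],SP[1]+s_*P[0]+c*P[1],P[2]])
def st():
    s=state(); M=R.from_rotvec(s['eef_rot']).as_matrix()
    print('t',round(s['time'],2),'S',toS(s['ee_pos']).round(4),'W',s['ee_pos'].round(4),'yaw_x',np.degrees(np.arctan2(M[1,0],M[0,0])).round(2),'tilt',M[2].round(3),'F',s['wrist_force'].round(1),'q',s['q'].round(2),'g',round(s['grip_width'],4))
E
python3 - <<'E'
from h import *
st(); crop("side","pics/s2.png",(200,100,460,290),3)
crop("top","pics/t2.png",(230,110,470,310),3)
E
```

```text
t 1.4 S [-0.0639  0.0534  0.2042] W [ 0.5233 -0.198   0.2042] yaw_x -70.64 tilt [-0. -1. -0.] F [ 0.3 -1.1  0.5] q [-0.51  0.28  0.04  1.34  0.    2.29] g 0.0002
```

View pics/s2.png

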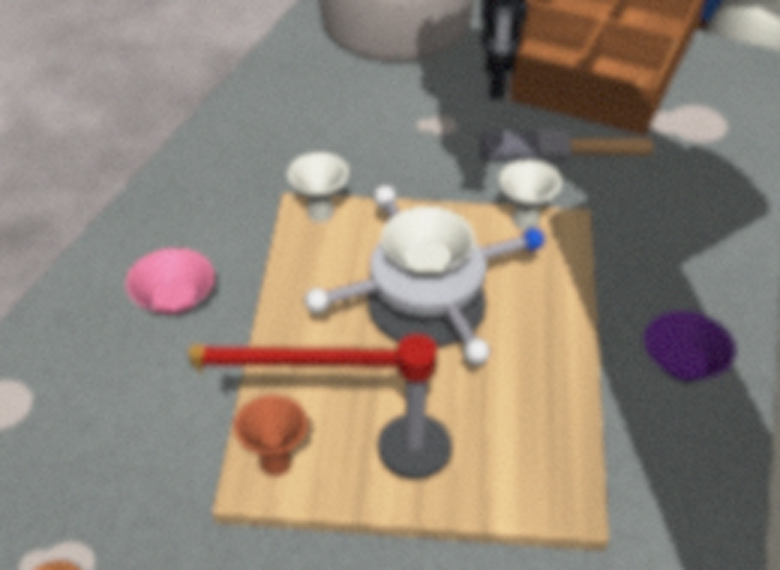

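View pics/t2.png

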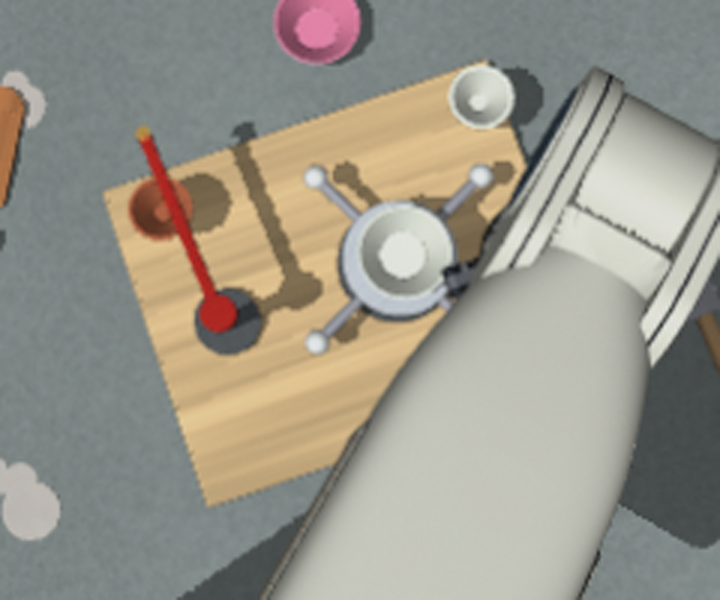

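Run:
```python
from h import *
P=state()['ee_pos']
a=proj("side",P)[0];b=proj("top",P)[0];print((a-[200,100])*3,(b-[230,110])*3)
# knuckle/body extents in side view: project points 54+19mm up
for z in (.073,.1,.15): print((proj("side",P+[0,0,z])[0]-[200,100])*3)
```

```text
[490.62934868 121.34082339] [499.34382886 275.25345507]
[496.07241586  54.12565125]
[498.23273905  27.42162971]
[502.46655178 -24.95731104]
```

Run:
```python
from h import *
P=state()['ee_pos']
crop("side","pics/s3.png",(320,60,420,160),6,[P,P+[0,0,.019],P+[0,0,.073]])
```

```text
(no output)
```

View pics/s3.png

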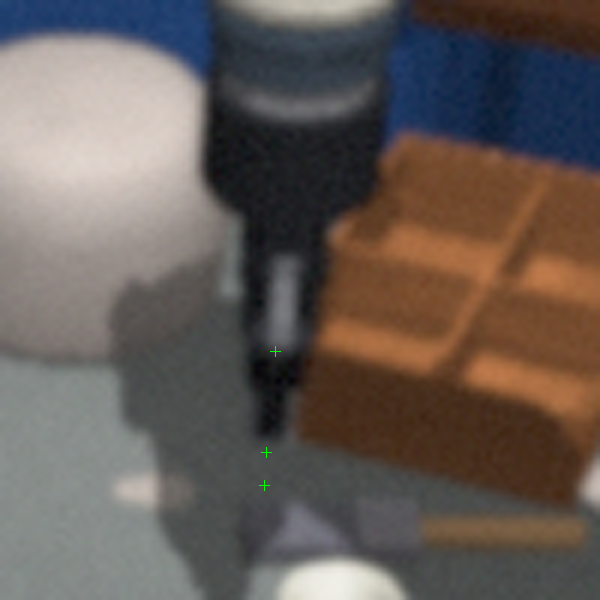

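Run:
```python
from h import *
P=np.array([.2321,-.4984,.2037])
im=cv2.imread("pics/top0.png"); o=cv2.resize(im[280:400,470:640],None,fx=4.5,fy=4.5,interpolation=2)
M=R.from_rotvec([-1.38367149,  0.88302438, -0.88170364]).as_matrix()
for q in [P,P+[0,0,.019],P+[0,0,.073],P+[0,0,.032]+.0425*M[:,0],P+[0,0,.032]-.0425*M[:,0],P+[0,0,.013]+.0425*M[:,0],P+[0,0,.013]-.0425*M[:,0]]:
    u,v=proj("top",q)[0]; cv2.drawMarker(o,(int((u-470+.5)*4.5),int((v-280+.5)*4.5)),(0,255,0),0,10,1)
cv2.imwrite("pics/t0g.png",o)
m=cams.camera_model("side");print(-R.from_rotvec(m['rvec']).as_matrix().T@m['tvec'])
m=cams.camera_model("top");print(-R.from_rotvec(m['rvec']).as_matrix().T@m['tvec'])
```

```text
[0.26279089 0.61641577 0.85370407]
[ 0.42064314 -0.03218443  1.2565426 ]
```

View pics/t0g.png

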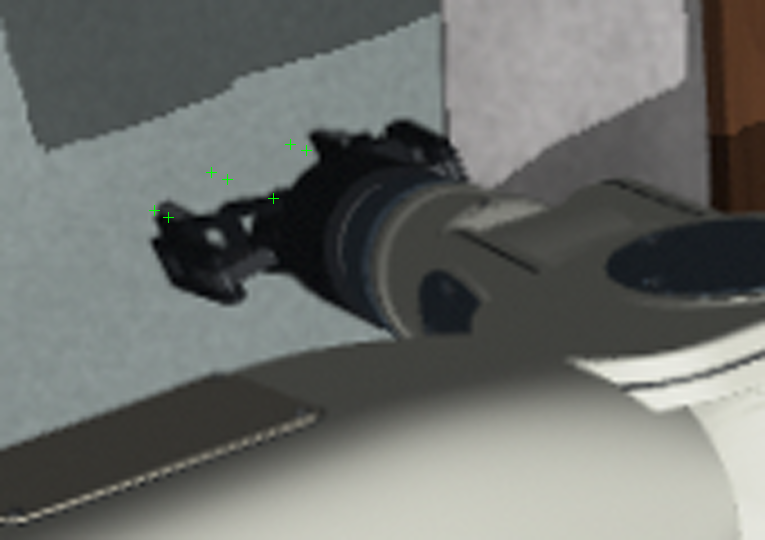

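Run:
```python
from h import *
P=state()['ee_pos']
crop("top","pics/t4.png",(340,160,440,250),7,[P,P+[0,0,.019],P+[0,0,.073],[.4753,-.2013,.071]])
# base plate check
im=cams.snapshot("side")[:,:,::-1].copy()
for q in ([0,0,0],[.1,0,0],[0,.1,0],[0,-.1,0],[0,0,.1]):
    u,v=proj("side",q)[0]; print(q,u,v); cv2.drawMarker(im,(int(u),int(v)),(0,255,0),0,10,1)
cv2.imwrite("pics/s4.png",cv2.resize(im[180:400,400:640],None,fx=3,fy=2.7))
```

```text
[0, 0, 0] 530.1646231432444 306.55244230121934
[0.1, 0, 0] 488.33213447416597 291.7972721643612
[0, 0.1, 0] 526.4028239090563 342.83396162163206
[0, -0.1, 0] 533.425593076884 274.7327366738542
[0, 0, 0.1] 547.2598531765944 285.0449057530985
```

View pics/t4.png

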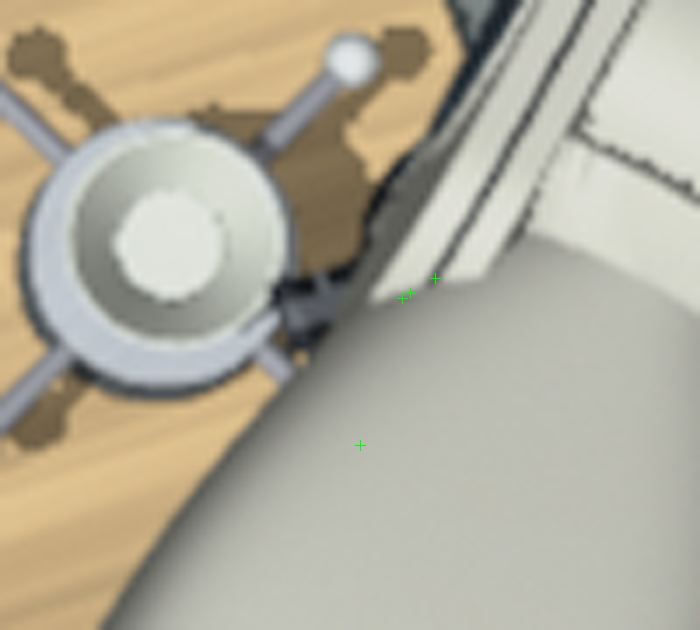

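View pics/s4.png

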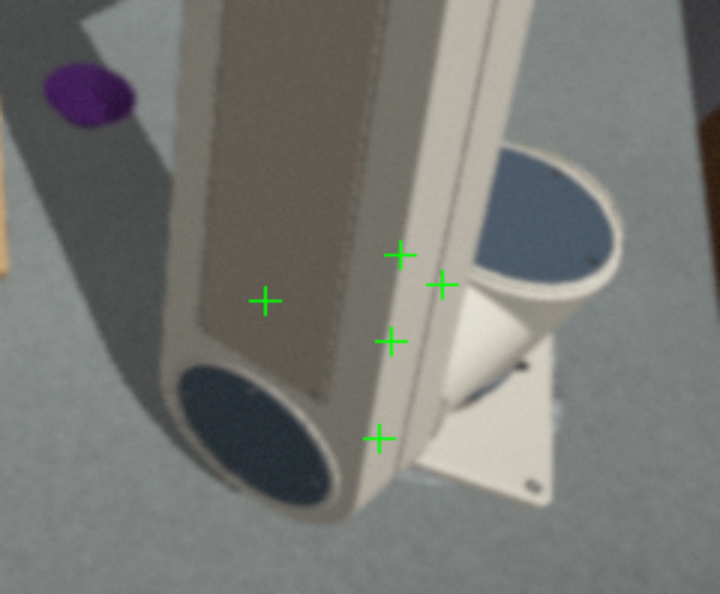

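Run:
```python
from h import *
from scipy.optimize import least_squares
def tri(a,b):
    f=lambda P:np.concatenate([proj("top",P)[0]-a,proj("side",P)[0]-b])
    r=least_squares(f,[.5,-.2,.2]); return r.x.round(4),r.fun.round(1)
print(tri((382,202),(364.7,132)))
print(tri((380,201.4),(364.7,132)))
# knob/wheel sanity: white knobs both views
for a,b in [((335,224),(230+515/4,130+348/4)),((334.5,169),(230+302/4,130+282/4)),((390,169),(230+393/4,130+140/4)),((391.3,223.4),(230+592/4,130+199/4))]: print(tri(a,b))
im=cv2.imread("pics/side0.png")
o=cv2.resize(im[220:400,440:640],None,fx=4,fy=3.3)
a=.1
for q in ([0,0,0],[.1,0,0],[0,.1,0],[0,-.1,0],[-.1,0,0],[a,a,0],[a,-a,0],[-a,a,0],[-a,-a,0]):
    u,v=proj("side",q)[0]; cv2.drawMarker(o,(int((u-440)*4),int((v-220)*3.3)),(0,255,0),0,12,2)
cv2.imwrite("pics/s5.png",o)
```

```text
(array([ 0.5138, -0.1529,  0.2654]), array([ 0.4,  1.6, -1.7, -0.3]))
(array([ 0.5137, -0.148 ,  0.269 ]), array([ 0.6,  2.1, -2.2, -0.3]))
(array([ 0.4707, -0.0394,  0.072 ]), array([ 0.1,  0.3, -0.3, -0. ]))
(array([ 0.6321, -0.0371,  0.0701]), array([ 0.1,  0.4, -0.4, -0.1]))
(array([ 0.6333, -0.199 ,  0.0738]), array([ 0. ,  0.1, -0.1, -0. ]))
(array([ 0.4732, -0.2024,  0.0701]), array([ 0.1,  0.5, -0.6, -0.1]))
```

View pics/s5.png

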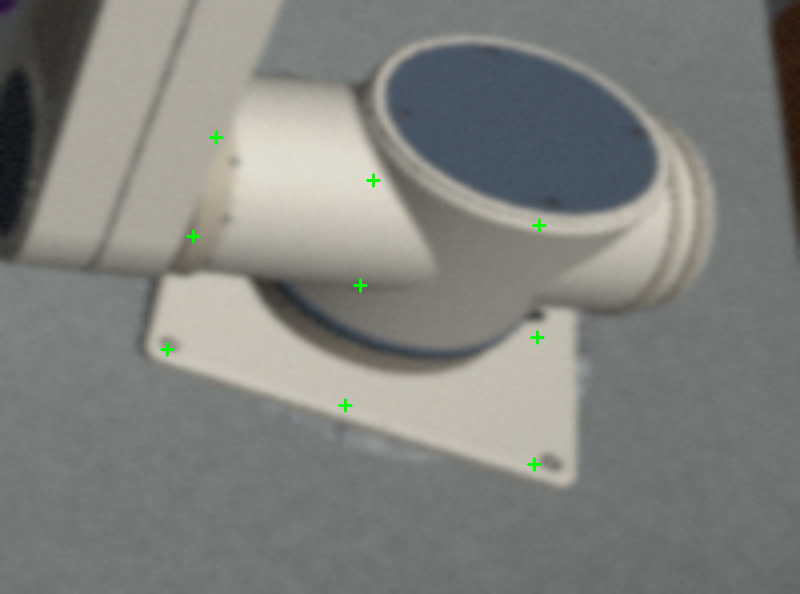

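Run:
```python
from h import *
P=state()['ee_pos']
im=cams.snapshot("side")[:,:,::-1]
o=im[60:160,320:420].astype(float); o=np.clip((o/255)**.45*255,0,255).astype(np.uint8)
cv2.imwrite("pics/s6.png",cv2.resize(o,None,fx=6,fy=6,interpolation=cv2.INTER_NEAREST))
im=cams.snapshot("top")[:,:,::-1]
o=im[160:250,340:440].astype(float); o=np.clip((o/255)**.45*255,0,255).astype(np.uint8)
cv2.imwrite("pics/t6.png",cv2.resize(o,None,fx=6,fy=6,interpolation=cv2.INTER_NEAREST))
```

```text
(no output)
```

View pics/s6.png

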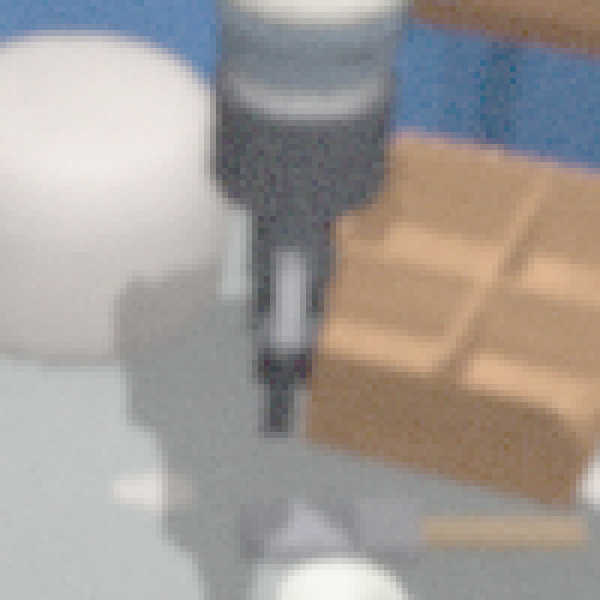

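View pics/t6.png

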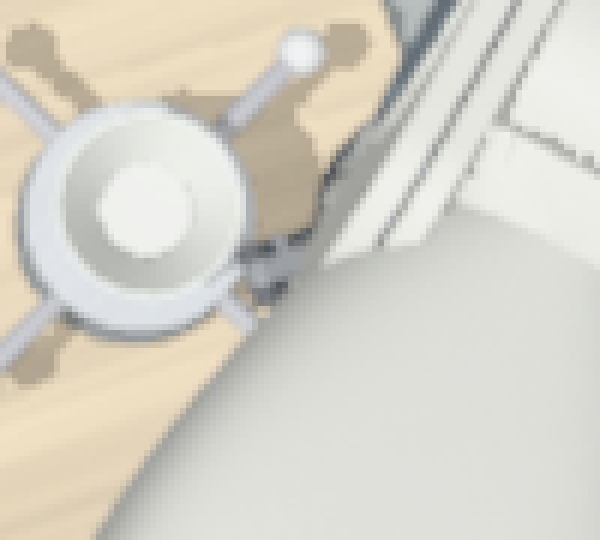

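drive_tool:
  series:
    - [[0,0.03,0,0,0,0,0],[0,0.03,0,0,0,0,0],[0,0.024,0,0,0,0,0],[0,0,0,0,0,0,0]]

```text
time: 2.15
ee_pos: [0.5202, -0.1996, 0.1176]
eef_rot: [-1.35, 0.963, -0.954]
wrist_force: [-0.3, -0.3, 0.3]
grip_width: 0.0001
```

Run:
```python
from h import *
st();P=state()['ee_pos']
crop("side","pics/s7.png",(310,90,420,190),6,[P,P+[0,0,.019],P+[0,0,.073]])
```

```text
t 2.15 S [-0.0644  0.0569  0.1176] W [ 0.5202 -0.1996  0.1176] yaw_x -70.75 tilt [-0.004 -1.    -0.003] F [-0.3 -0.3  0.3] q [-0.52  0.31 -0.13  1.14 -0.    2.29] g 0.0001
```

View pics/s7.png

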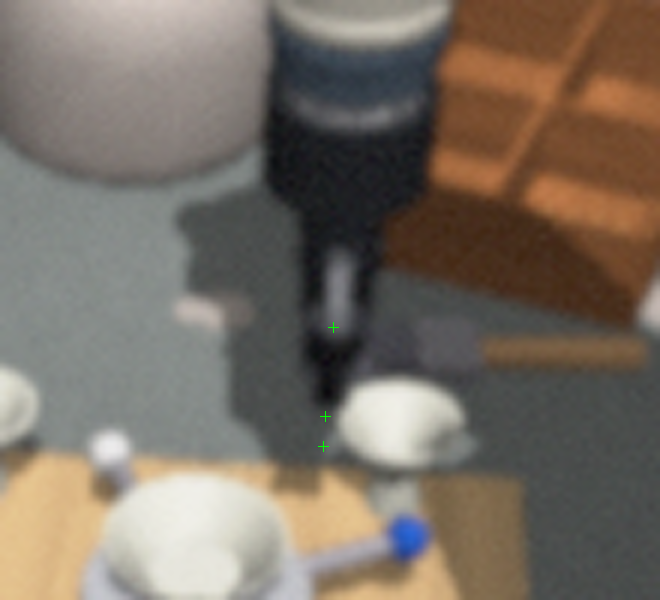

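drive_tool:
  series:
    - [[0,0.03,0,0,0,0,0],[0,0.03,0,0,0,0,0],[0,0,0,0,0,0,0]]

```text
time: 2.5
ee_pos: [0.5211, -0.1994, 0.0589]
eef_rot: [-1.35, 0.96, -0.955]
wrist_force: [-0.5, 0.1, -0.4]
grip_width: -0.0002
```

Run:
```python
from h import *
st();P=state()['ee_pos']
crop("side","pics/s8.png",(310,90,420,190),6,[P,P+[0,0,.019],P+[0,0,.073]])
crop("top","pics/t8.png",(320,140,440,250),6,[P])
```

```text
t 2.5 S [-0.0644  0.056   0.0589] W [ 0.5211 -0.1994  0.0589] yaw_x -70.7 tilt [-0.003 -1.    -0.002] F [-0.5  0.1 -0.4] q [-0.52  0.36 -0.22  1.   -0.    2.29] g -0.0002
```

View pics/s8.png

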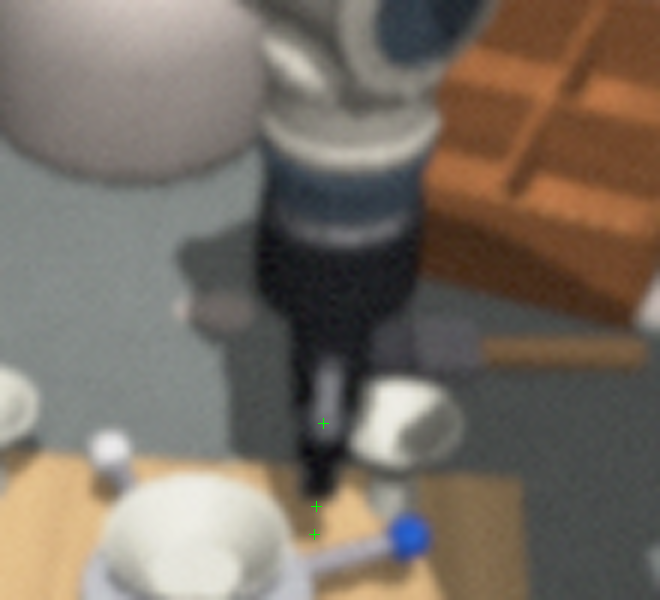

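View pics/t8.png

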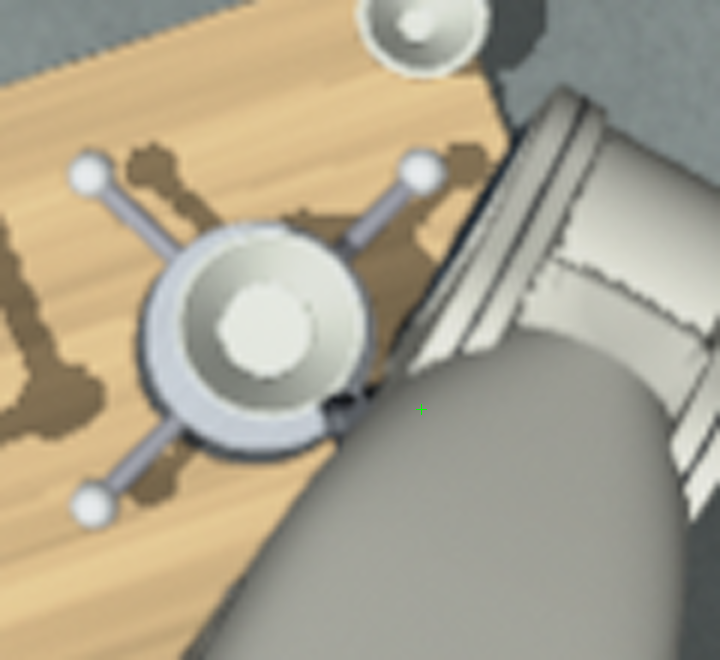

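Run:
```python
from h import *
P=state()['ee_pos'];M=R.from_rotvec(state()['eef_rot']).as_matrix()
for z in (.1,.12,.15,.18,.2):
    q=unproj("top",(376,207.5),z); print(z,q.round(3),(M.T@(q-P)).round(3),toS(q)[:2].round(3),np.linalg.norm(toS(q)[:2]).round(3))
```

```text
0.1 [ 0.518 -0.155  0.1  ] [-0.044 -0.038  0.01 ] [-0.021  0.044] 0.049
0.12 [ 0.516 -0.153  0.12 ] [-0.047 -0.058  0.01 ] [-0.019  0.045] 0.049
0.15 [ 0.514 -0.15   0.15 ] [-0.051 -0.088  0.008] [-0.015  0.046] 0.049
0.18 [ 0.511 -0.146  0.18 ] [-0.054 -0.118  0.007] [-0.011  0.048] 0.049
0.2 [ 0.51  -0.144  0.2  ] [-0.057 -0.138  0.006] [-0.009  0.048] 0.049
```

Run:
```python
from h import *
P2=state()['ee_pos'];P1=np.array([.5233,-.198,.2042])
for h in (.02,.04,.06,.08,.1,.12,.15): print(h,(unproj("top",(380.5,202.5),P1[2]+h)-P1).round(3),(unproj("top",(375,207),P2[2]+h)-P2).round(3))
```

```text
0.02 [-0.003  0.045  0.02 ] [-0.002  0.046  0.02 ]
0.04 [-0.005  0.047  0.04 ] [-0.004  0.048  0.04 ]
0.06 [-0.007  0.05   0.06 ] [-0.005  0.05   0.06 ]
0.08 [-0.009  0.052  0.08 ] [-0.007  0.052  0.08 ]
0.1 [-0.011  0.054  0.1  ] [-0.009  0.055  0.1  ]
0.12 [-0.013  0.057  0.12 ] [-0.01   0.057  0.12 ]
0.15 [-0.015  0.06   0.15 ] [-0.013  0.06   0.15 ]
```

Run:
```python
from h import *
P=state()['ee_pos'];M=R.from_rotvec(state()['eef_rot']).as_matrix()
from scipy.optimize import least_squares
def tri(a,b):
    f=lambda P:np.concatenate([proj("top",P)[0]-a,proj("side",P)[0]-b])
    r=least_squares(f,[.5,-.2,.2]); return r.x.round(4),r.fun.round(1),(M.T@(r.x-P)).round(3)
print(tri((377,208),(364,161.7)));print(tri((378,208),(365,150)));print(tri((377,208),(363.5,167)))
# if knuckle outer corner hypotheses: where would tip (mid finger) be
for q in ([0,0,0],[-.0145,0,0],[.0145,0,0],[0,0,.011],[0,-.027,0],[-.014,-.027,0]): print(q,((proj("side",P+M@np.array(q))[0]-[310,90])*6).round(0))
```

```text
(array([ 0.5075, -0.151 ,  0.1693]), array([ 0.3,  1.3, -1.3, -0.2]), array([-0.051, -0.107,  0.002]))
(array([ 0.5053, -0.1486,  0.2123]), array([ 0.2,  0.8, -0.8, -0.1]), array([-0.054, -0.15 ,  0.001]))
(array([ 0.5089, -0.1535,  0.1476]), array([ 0.4,  1.4, -1.5, -0.2]), array([-0.049, -0.086,  0.002]))
[0, 0, 0] [309. 525.]
[-0.0145, 0, 0] [308. 545.]
[0.0145, 0, 0] [309. 506.]
[0, 0, 0.011] [287. 524.]
[0, -0.027, 0] [312. 485.]
[-0.014, -0.027, 0] [311. 504.]
```

drive_tool:
  series:
    - [[0,0.012,0,0,0,0,0],[0,0.012,0,0,0,0,0],[0,0,0,0,0,0,0],[-0.0035,0,-0.0035,0,0,0,0],[-0.0035,0,-0.0035,0,0,0,0],[-0.0035,0,-0.0035,0,0,0,0],[-0.0035,0,-0.0035,0,0,0,0],[0,0,0,0,0,0,0]]

```text
time: 3.4
ee_pos: [0.5041, -0.1906, 0.0367]
eef_rot: [-1.35, 0.957, -0.957]
wrist_force: [-0.6, 0.6, -0.1]
grip_width: -0.0002
```

Run:
```python
from h import *
st();P=state()['ee_pos']
crop("side","pics/s9.png",(310,90,420,190),6,[P,P+[0,0,.019],P+[0,0,.073],[.4753,-.2013,.071]])
```

```text
t 3.4 S [-0.0506  0.0691  0.0367] W [ 0.5041 -0.1906  0.0367] yaw_x -70.64 tilt [ 0. -1.  0.] F [-0.6  0.6 -0.1] q [-0.52  0.34 -0.31  0.92 -0.    2.29] g -0.0002
```

View pics/s9.png

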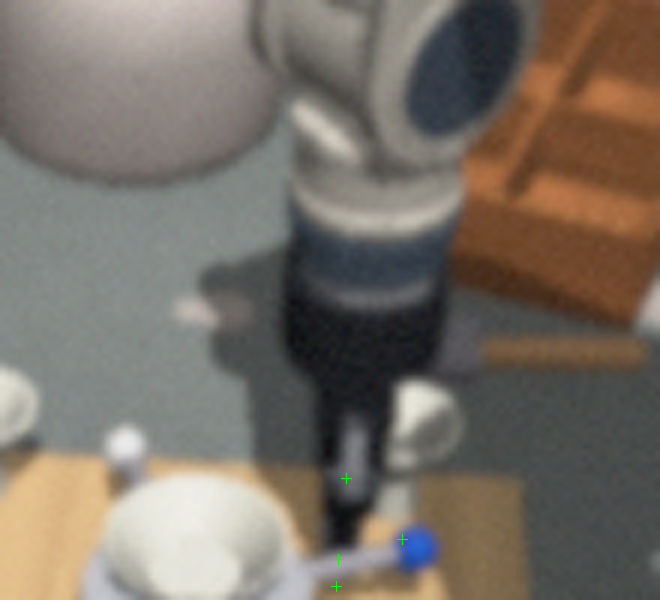

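```bash
cat >> h.py <<'E'
def blob(name,cond,z,box):
    im=cams.snapshot(name).astype(int); x0,y0,x1,y1=box; r,g,b=[im[y0:y1,x0:x1,i] for i in range(3)]
    v,u=np.nonzero(cond(r,g,b)); uv=(u.mean()+x0,v.mean()+y0); s=toS(unproj(name,uv,z))
    print(name,len(u),np.round(uv,1),'S',s.round(4),'ang',np.degrees(np.arctan2(s[1],s[0])).round(1)); return s
def blue(name="side"): return blob(name,lambda r,g,b:(b>r+50)&(b>g+40),.071,(300,150,420,300) if name=="side" else (300,140,420,250))
E
python3 - <<'E'
from h import *
b=blue(); s=state(); f=toS(s['ee_pos']); a=np.arctan2(b[1],b[0]); n=np.array([-np.sin(a),np.cos(a)])
print('finger perp offset',f[:2]@n,'r',np.hypot(*f[:2]),'ang',np.degrees(np.arctan2(f[1],f[0])))
E
```

```text
side 37 [378.9 181. ] S [-0.0451  0.1065  0.071 ] ang 112.9
finger perp offset 0.020031765335623435 r 0.0856452068275157 ang 126.46484591598389
```

Run:
```python
from h import *
a=np.radians(np.append(np.arange(126.5,19,-6),18.5)); x=.085*np.cos(a);y=.085*np.sin(a)
dx=-np.diff(x);dz=-np.diff(y)
# error feedback rounding
cx=cz=0;rows=[]
for u,v in zip(dx,dz):
    ru=round(u+cx,4);rv=round(v+cz,4);cx+=u-ru;cz+=v-rv;rows.append([ru,0,rv,0,0,0,0])
print(len(rows));print(rows)
```

```text
18
[[np.float64(-0.0074), 0, np.float64(-0.0049), 0, 0, 0, 0], [np.float64(-0.0079), 0, np.float64(-0.0041), 0, 0, 0, 0], [np.float64(-0.0083), 0, np.float64(-0.0033), 0, 0, 0, 0], [np.float64(-0.0086), 0, np.float64(-0.0024), 0, 0, 0, 0], [np.float64(-0.0087), 0, np.float64(-0.0014), 0, 0, 0, 0], [np.float64(-0.0089), 0, np.float64(-0.0006), 0, 0, 0, 0], [np.float64(-0.0089), 0, np.float64(0.0004), 0, 0, 0, 0], [np.float64(-0.0088), 0, np.float64(0.0013), 0, 0, 0, 0], [np.float64(-0.0086), 0, np.float64(0.0023), 0, 0, 0, 0], [np.float64(-0.0084), 0, np.float64(0.0031), 0, 0, 0, 0], [np.float64(-0.0079), 0, np.float64(0.0039), 0, 0, 0, 0], [np.float64(-0.0075), 0, np.float64(0.0048), 0, 0, 0, 0], [np.float64(-0.007), 0, np.float64(0.0056), 0, 0, 0, 0], [np.float64(-0.0063), 0, np.float64(0.0062), 0, 0, 0, 0], [np.float64(-0.0057), 0, np.float64(0.0069), 0, 0, 0, 0], [np.float64(-0.0049), 0, np.float64(0.0074), 0, 0, 0, 0], [np.float64(-0.0041), 0, np.float64(0.0079), 0, 0, 0, 0], [np.float64(-0.0033), 0, np.float64(0.0083), 0, 0, 0, 0]]
```

drive_tool:
  series:
    - [[-0.0075,0,-0.005,0,0,0,0],[-0.008,0,-0.004,0,0,0,0],[-0.0085,0,-0.0035,0,0,0,0],[-0.0085,0,-0.0025,0,0,0,0],[-0.0085,0,-0.0015,0,0,0,0],[-0.009,0,-0.0005,0,0,0,0],[-0.009,0,0.0005,0,0,0,0],[-0.0085,0,0.0015,0,0,0,0],[-0.0085,0,0.0025,0,0,0,0]]

```text
time: 4.4
ee_pos: [0.4674, -0.1226, 0.0363]
eef_rot: [-1.351, 0.957, -0.957]
wrist_force: [0.2, -1.7, 0.0]
grip_width: 0.0001
```

Run:
```python
from h import *
st();b=blue(); P=state()['ee_pos'];f=toS(P)
print('r',np.hypot(*f[:2]),'ang',np.degrees(np.arctan2(f[1],f[0])))
crop("side","pics/s10.png",(280,120,420,230),5,[P])
```

```text
t 4.4 S [0.0258 0.0811 0.0363] W [ 0.4674 -0.1226  0.0363] yaw_x -70.64 tilt [ 0. -1. -0.] F [ 0.2 -1.7  0. ] q [-0.43  0.26 -0.43  0.88 -0.    2.37] g 0.0001
side 41 [375.8 206. ] S [0.0575 0.0972 0.071 ] ang 59.4
r 0.08547518700080292 ang 71.5425333168673
```

View pics/s10.png

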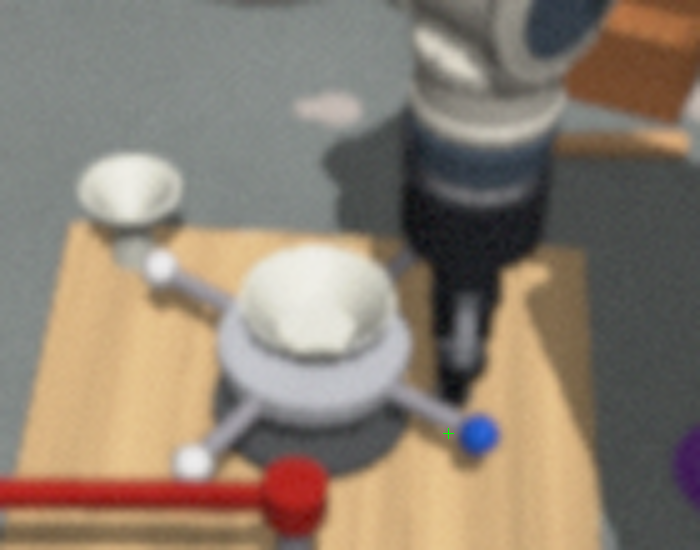

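drive_tool:
  series:
    - [[-0.0085,0,0.003,0,0,0,0],[-0.008,0,0.004,0,0,0,0],[-0.0075,0,0.005,0,0,0,0],[-0.007,0,0.0055,0,0,0,0],[-0.0065,0,0.006,0,0,0,0],[-0.0055,0,0.007,0,0,0,0],[-0.005,0,0.0075,0,0,0,0],[-0.004,0,0.008,0,0,0,0],[0,0,0,0,0,0,0]]

```text
time: 5.4
ee_pos: [0.4946, -0.0581, 0.0362]
eef_rot: [-1.35, 0.956, -0.956]
wrist_force: [-0.5, -0.1, -1.0]
grip_width: -0.0001
```

Run:
```python
from h import *
st();b=blue(); P=state()['ee_pos'];f=toS(P)
print('r',np.hypot(*f[:2]),'ang',np.degrees(np.arctan2(f[1],f[0])))
crop("side","pics/s11.png",(260,130,400,240),5,[P,toW([.114,0,.071])])
```

```text
t 5.4 S [0.0776 0.034  0.0362] W [ 0.4946 -0.0581  0.0362] yaw_x -70.58 tilt [-0.001 -1.     0.   ] F [-0.5 -0.1 -1. ] q [-0.29  0.28 -0.4   0.89  0.    2.52] g -0.0001
side 41 [348.3 218.3] S [0.1094 0.0232 0.071 ] ang 11.9
r 0.08484443116156543 ang 24.02416899466442
```

View pics/s11.png

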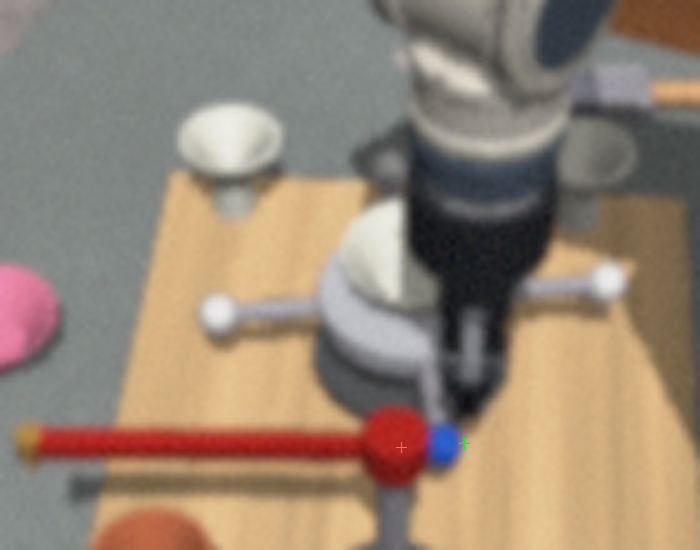

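drive_tool:
  series:
    - [[-0.002,0,0.0045,0,0,0,0],[-0.002,0,0.0045,0,0,0,0],[-0.001,0,0.0045,0,0,0,0],[0,0,0.002,0,0,0,0],[0,0,0,0,0,0,0]]

```text
time: 6.0
ee_pos: [0.5071, -0.0489, 0.0362]
eef_rot: [-1.35, 0.957, -0.956]
wrist_force: [-0.3, 0.3, 0.8]
grip_width: -0.0001
```

Run:
```python
from h import *
st(); P=state()['ee_pos'];f=toS(P)
print('r',np.hypot(*f[:2]),'ang',np.degrees(np.arctan2(f[1],f[0])))
crop("side","pics/s12.png",(260,130,400,240),5,[toW([.114*np.cos(a),.114*np.sin(a),.071]) for a in np.pi/2*np.arange(4)])
crop("top","pics/t12.png",(280,130,440,250),5,[toW([.114*np.cos(a),.114*np.sin(a),.071]) for a in np.pi/2*np.arange(4)])
```

```text
t 6.0 S [0.0821 0.0192 0.0362] W [ 0.5071 -0.0489  0.0362] yaw_x -70.62 tilt [-0. -1.  0.] F [-0.3  0.3  0.8] q [-0.26  0.3  -0.37  0.9   0.    2.54] g -0.0001
r 0.08434910511523545 ang 13.189464229856727
```

View pics/s12.png

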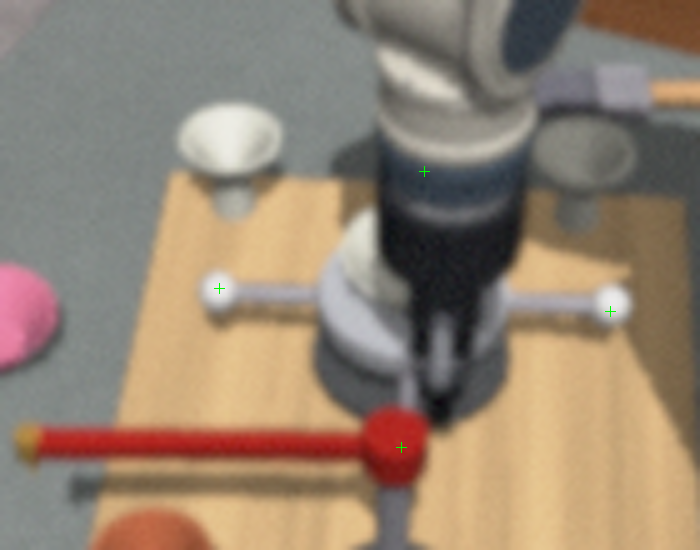

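View pics/t12.png

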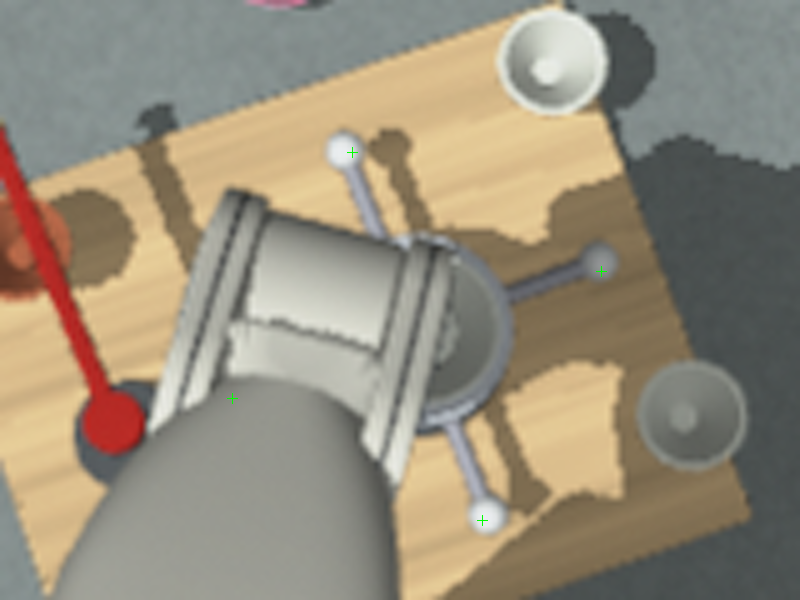

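drive_tool:
  series:
    - [[0,0,0.0015,0,0,0,0],[0,0,0.0015,0,0,0,0],[0,0,0,0,0,0,0],[0,0,-0.01,0,0,0,0],[0,0,-0.015,0,0,0,0],[0,0,-0.005,0,0,0,0],[0,-0.03,0,0,0,0,0],[0,-0.035,0,0,0,0,0],[0,-0.035,0,0,0,0,0],[0,-0.035,0,0,0,0,0],[0,-0.035,0,0,0,0,0],[0,0,0,0,0,0,0]]

```text
time: 7.3
ee_pos: [0.4831, -0.0588, 0.2108]
eef_rot: [-1.348, 0.951, -0.963]
wrist_force: [-0.2, 0.0, 0.2]
grip_width: -0.0
```

drive_tool:
  series:
    - [[-0.02,0,0.02,0,0,0,0],[-0.025,0,0.02,0,0,0,0],[-0.025,0,0.025,0,0,0,0],[-0.025,0,0.025,0,0,0,0],[-0.025,0,0.025,0,0,0,0],[-0.015,0,0.025,0,0,0,0],[0,0,0,0,0,0,0]]

```text
time: 8.0
ee_pos: [0.5698, 0.118, 0.2048]
eef_rot: [-1.351, 0.956, -0.954]
wrist_force: [-0.3, 0.1, -0.1]
grip_width: 0.0001
```

Run:
```python
from h import *
st(); P=state()['ee_pos']
crop("side","pics/s13.png",(250,130,410,260),5,[P])
crop("top","pics/t13.png",(240,130,440,280),4,[P]+[toW([.114*np.cos(a),.114*np.sin(a),.071]) for a in np.pi/2*np.arange(4)])
blue("top");blue("side")
```

```text
t 8.0 S [ 0.2187 -0.0954  0.2048] W [0.5698 0.118  0.2048] yaw_x -70.5 tilt [-0.001 -1.    -0.001] F [-0.3  0.1 -0.1] q [0.06 0.31 0.1  1.36 0.   2.86] g 0.0001
top 38 [326.  208.8] S [ 0.1133 -0.0009  0.071 ] ang -0.5
side 0 [nan nan] S [nan nan nan] ang nanh.py:30: RuntimeWarning: Mean of empty slice.
  v,u=np.nonzero(cond(r,g,b)); uv=(u.mean()+x0,v.mean()+y0); s=toS(unproj(name,uv,z))
  ret = ret.dtype.type(ret / rcount)
```

View pics/s13.png

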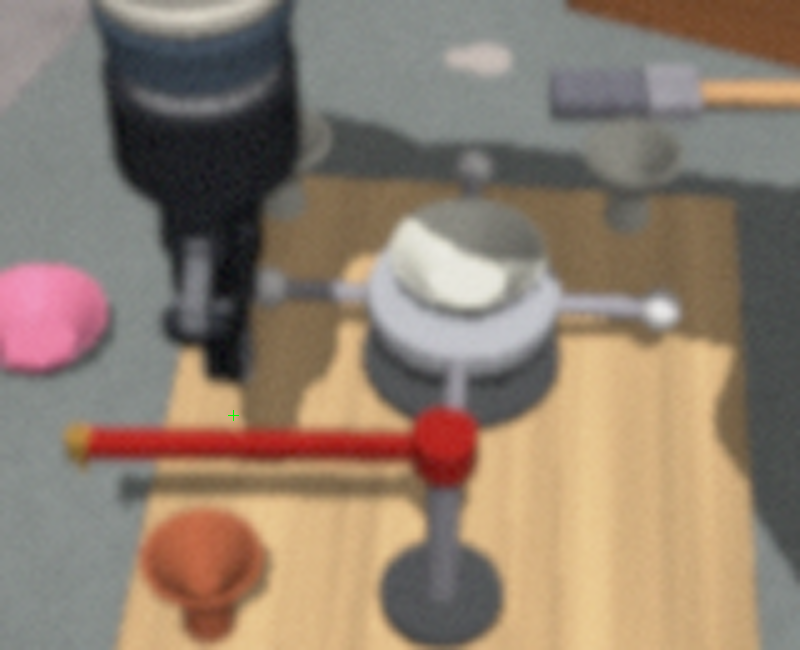

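View pics/t13.png

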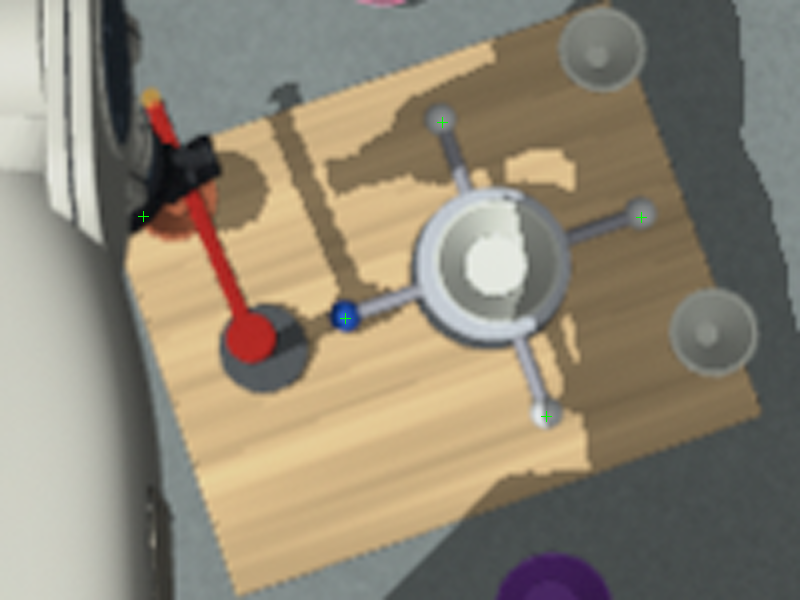

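Run:
```python
from h import *
P=state()['ee_pos']
for z in (.2,.23,.28,.3,.33):
    for uv in ((294,169),(280,175),(273,186)): print(z,uv,(toS(unproj("top",uv,z))-toS(P)).round(3),end=' ')
    print()
crop("top","pics/t14.png",(255,150,315,200),12,[P,P+[0,0,.03]])
im=crop("side","pics/s14.png",(260,160,320,230),8,[P,P+[0,0,.03]])
```

```text
0.2 (294, 169) [-0.056 -0.024 -0.006] 0.2 (280, 175) [-0.016 -0.021 -0.006] 0.2 (273, 186) [ 0.01   0.001 -0.006] 
0.23 (294, 169) [-0.057 -0.018  0.024] 0.23 (280, 175) [-0.018 -0.015  0.024] 0.23 (273, 186) [0.007 0.006 0.024] 
0.28 (294, 169) [-0.059 -0.008  0.074] 0.28 (280, 175) [-0.022 -0.005  0.074] 0.28 (273, 186) [0.003 0.015 0.074] 
0.3 (294, 169) [-0.059 -0.004  0.094] 0.3 (280, 175) [-0.023 -0.001  0.094] 0.3 (273, 186) [0.001 0.018 0.094] 
0.33 (294, 169) [-0.06   0.002  0.124] 0.33 (280, 175) [-0.025  0.005  0.124] 0.33 (273, 186) [-0.002  0.024  0.124]
```

View pics/t14.png

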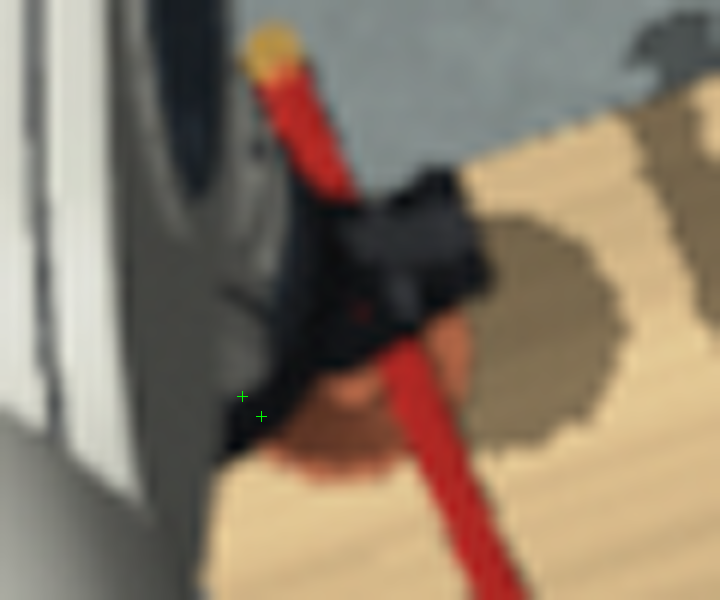

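View pics/s14.png

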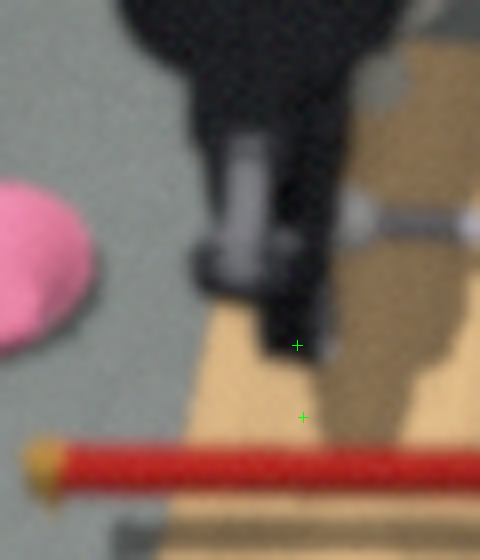

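drive_tool:
  series:
    - [[0,0.03,0,0,0,0,0],[0,0.04,0,0,0,0,0],[0,0.03,0,0,0,0,0],[0,0,0,0,0,0,0]]

```text
time: 8.7
ee_pos: [0.5661, 0.1147, 0.1029]
eef_rot: [-1.354, 0.962, -0.954]
wrist_force: [-0.2, 0.3, -0.8]
grip_width: -0.0004
```

Run:
```python
from h import *
st(); P=state()['ee_pos']; f=toS(P)[:2]-[.18,0]
print(np.hypot(*f),np.degrees(np.arctan2(f[1],f[0])))
crop("side","pics/s15.png",(250,130,350,230),6,[P])
a0=np.arctan2(f[1],f[0])%(2*np.pi); a=np.append(np.arange(np.degrees(a0),201,-6),200); r=np.linspace(np.hypot(*f),.095,len(a))
x=r*np.cos(np.radians(a));y=r*np.sin(np.radians(a)); cx=cz=0;rows=[]
for u,v in zip(-np.diff(x),-np.diff(y)):
    ru=round((u+cx)*2000)/2000;rv=round((v+cz)*2000)/2000;cx+=u-ru;cz+=v-rv;rows.append([ru,0,rv])
print(len(rows),rows)
```

```text
t 8.7 S [ 0.2169 -0.0907  0.1029] W [0.5661 0.1147 0.1029] yaw_x -70.72 tilt [-0.002 -1.    -0.006] F [-0.2  0.3 -0.8] q [ 0.05  0.36 -0.1   1.12 -0.    2.86] g -0.0004
0.0979297271947342 -67.88793196641846
16 [[0.0095, 0, 0.003], [0.01, 0, 0.0025], [0.0105, 0, 0.001], [0.01, 0, 0.0], [0.01, 0, -0.001], [0.01, 0, -0.002], [0.0095, 0, -0.0035], [0.0095, 0, -0.004], [0.0085, 0, -0.005], [0.0085, 0, -0.006], [0.0075, 0, -0.0065], [0.0065, 0, -0.0075], [0.006, 0, -0.008], [0.005, 0, -0.009], [0.004, 0, -0.009], [0.001, 0, -0.003]]
```

View pics/s15.png

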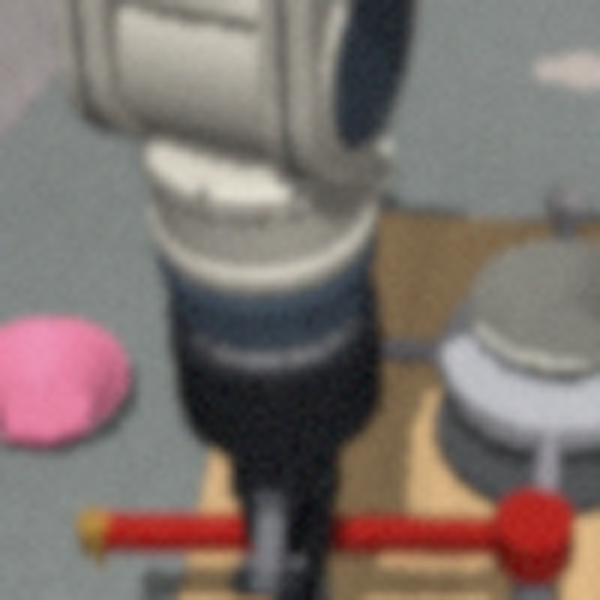

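drive_tool:
  series:
    - [[0.0095,0,0.003,0,0,0,0],[0.01,0,0.0025,0,0,0,0],[0.0105,0,0.001,0,0,0,0],[0.01,0,0,0,0,0,0],[0.01,0,-0.001,0,0,0,0],[0.01,0,-0.002,0,0,0,0],[0.0095,0,-0.0035,0,0,0,0],[0.0095,0,-0.004,0,0,0,0]]

```text
time: 9.55
ee_pos: [0.5909, 0.0389, 0.1062]
eef_rot: [-1.35, 0.957, -0.957]
wrist_force: [0.7, 1.8, 0.7]
grip_width: -0.0001
```

Run:
```python
from h import *
st(); P=state()['ee_pos']; f=toS(P)[:2]-[.18,0]
print(np.hypot(*f),np.degrees(np.arctan2(f[1],f[0])))
crop("side","pics/s16.png",(250,110,400,240),5,[P])
crop("top","pics/t16.png",(260,130,420,240),5,[P])
```

```text
t 9.55 S [ 0.1371 -0.089   0.1062] W [0.5909 0.0389 0.1062] yaw_x -70.65 tilt [-0. -1. -0.] F [0.7 1.8 0.7] q [-0.08  0.37 -0.06  1.13  0.    2.73] g -0.0001
0.09878354844559394 -115.72930317723318
```

View pics/s16.png

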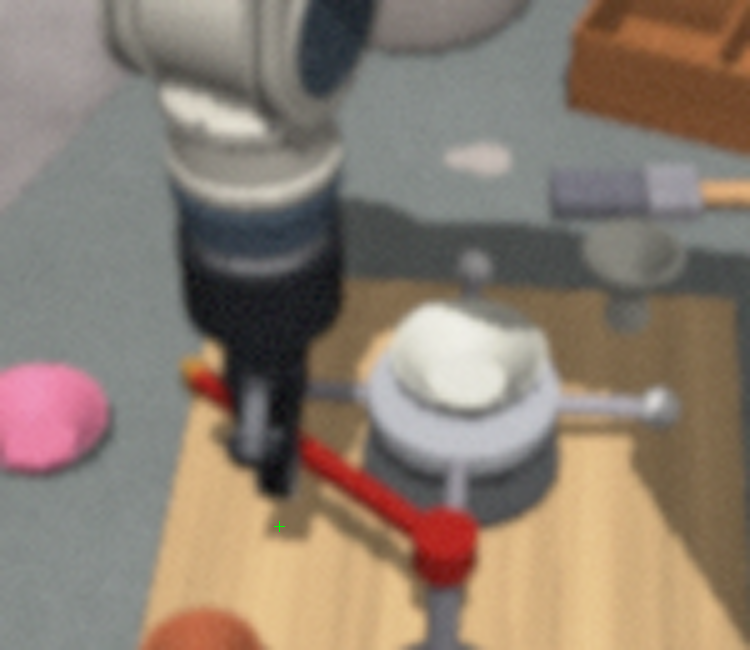

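View pics/t16.png

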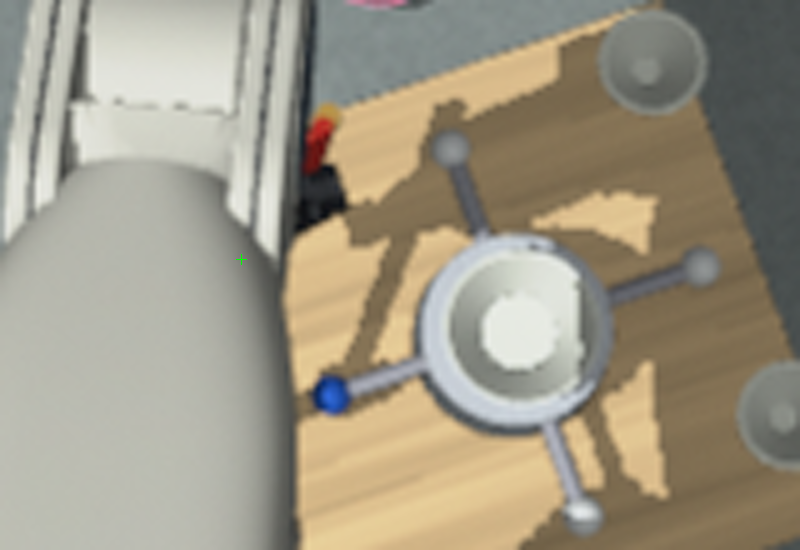

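drive_tool:
  series:
    - [[0.0085,0,-0.005,0,0,0,0],[0.0085,0,-0.006,0,0,0,0],[0.0075,0,-0.0065,0,0,0,0],[0.0065,0,-0.0075,0,0,0,0],[0.006,0,-0.008,0,0,0,0],[0.005,0,-0.009,0,0,0,0],[0.004,0,-0.009,0,0,0,0],[0,0,0,0,0,0,0]]

```text
time: 10.45
ee_pos: [0.5572, -0.0215, 0.1065]
eef_rot: [-1.35, 0.958, -0.958]
wrist_force: [0.2, -0.1, 0.2]
grip_width: -0.0003
```

Run:
```python
from h import *
st(); P=state()['ee_pos']; f=toS(P)[:2]-[.18,0]
print(np.hypot(*f),np.degrees(np.arctan2(f[1],f[0])))
pts=[toW([0,0,.153]),toW([0,0,.121]),toW([.18,0,.158])]
crop("side","pics/s17.png",(250,110,400,240),5,pts)
crop("top","pics/t17.png",(280,130,420,240),5,pts)
```

```text
t 10.45 S [ 0.0914 -0.0371  0.1065] W [ 0.5572 -0.0215  0.1065] yaw_x -70.7 tilt [ 0. -1. -0.] F [ 0.2 -0.1  0.2] q [-0.19  0.32 -0.15  1.1  -0.    2.62] g -0.0003
0.09606559378146762 -157.27157269783268
```

View pics/s17.png

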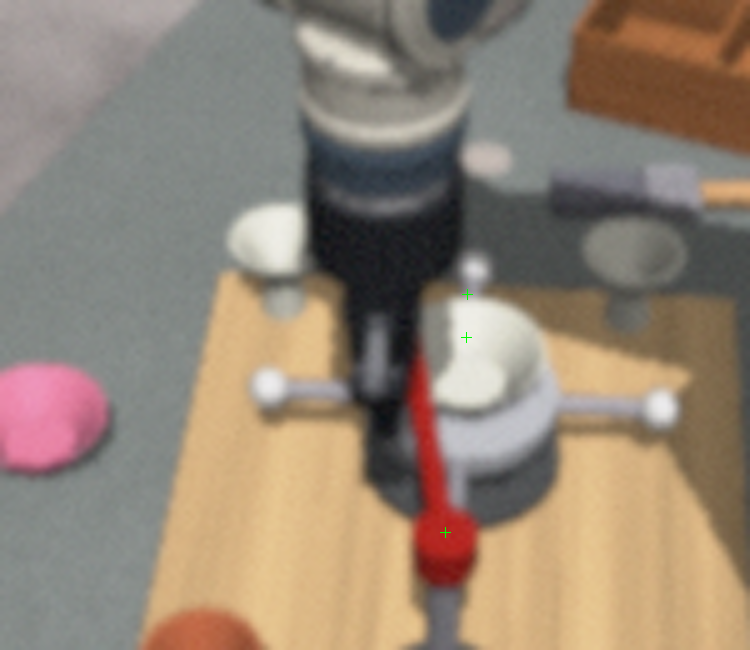

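View pics/t17.png

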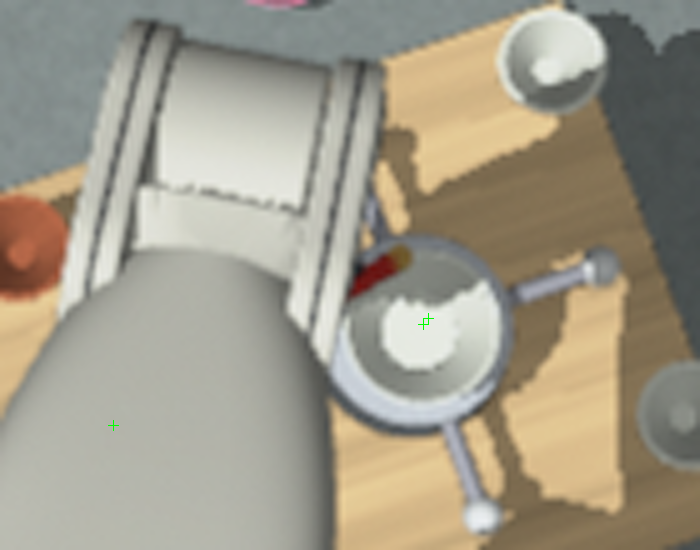

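drive_tool:
  series:
    - [[0.002,0,-0.005,0,0,0,0],[0.002,0,-0.005,0,0,0,0],[0.001,0,-0.005,0,0,0,0],[0,0,-0.003,0,0,0,0],[0,0,0,0,0,0,0]]

```text
time: 11.05
ee_pos: [0.5424, -0.0314, 0.1064]
eef_rot: [-1.35, 0.957, -0.957]
wrist_force: [-0.8, -0.2, -0.1]
grip_width: 0.0
```

Run:
```python
from h import *
st(); P=state()['ee_pos']; f=toS(P)[:2]-[.18,0]
print(np.hypot(*f),np.degrees(np.arctan2(f[1],f[0])))
pts=[toW([0,0,.153]),toW([0,0,.121]),toW([.18,0,.158])]
crop("side","pics/s18.png",(280,130,400,230),6,pts)
crop("top","pics/t18.png",(300,150,400,240),6,pts)
```

```text
t 11.05 S [ 0.0869 -0.0199  0.1064] W [ 0.5424 -0.0314  0.1064] yaw_x -70.66 tilt [ 0. -1. -0.] F [-0.8 -0.2 -0.1] q [-0.21  0.29 -0.18  1.09 -0.    2.59] g 0.0
0.09521915443267696 -167.92558825696742
```

View pics/s18.png

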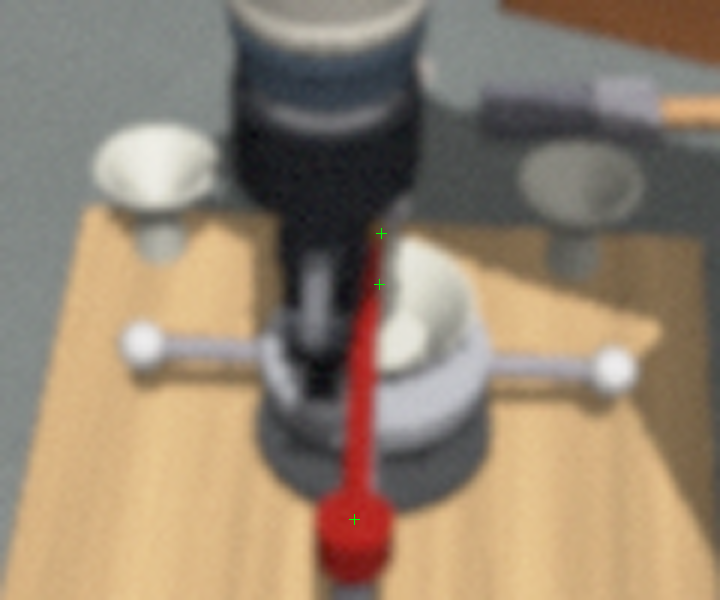

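View pics/t18.png

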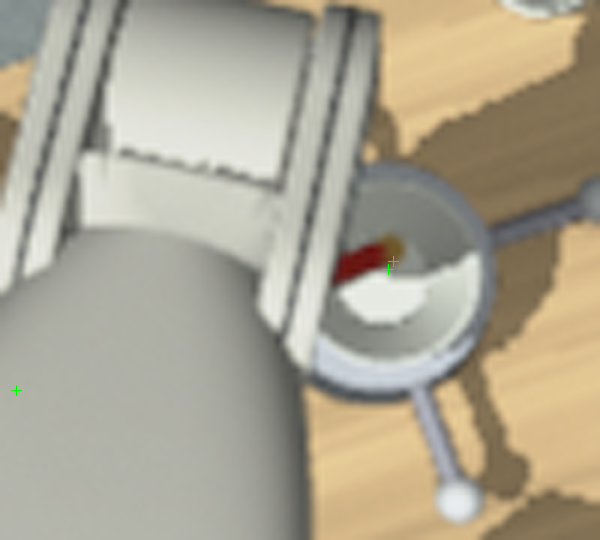

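drive_tool:
  series:
    - [[0,0,-0.0015,0,0,0,0],[0,0,-0.0015,0,0,0,0],[0,0,0,0,0,0,0],[0,0,0.01,0,0,0,0],[0,0,0.02,0,0,0,0],[0,0,0.02,0,0,0,0],[0,0,0,0,0,0,0],[0,-0.04,0,0,0,0,0],[0,-0.04,0,0,0,0,0],[0,-0.04,0,0,0,0,0],[0,-0.04,0,0,0,0,0],[0,0,0,0,0,0,0]]

```text
time: 12.35
ee_pos: [0.5886, -0.0158, 0.2718]
eef_rot: [-1.347, 0.95, -0.962]
wrist_force: [-0.1, 0.4, 0.0]
grip_width: 0.0003
```

Run:
```python
from h import *
st(); P=state()['ee_pos']
pts=[toW([0,0,.153]),toW([.18,0,.158]),toW([.114,0,.071])]
crop("side","pics/s19.png",(280,130,400,230),6,pts)
crop("top","pics/t19.png",(280,130,420,240),5,pts)
```

```text
t 12.35 S [ 0.0863 -0.0687  0.2718] W [ 0.5886 -0.0158  0.2718] yaw_x -70.64 tilt [ 0.004 -1.     0.007] F [-0.1  0.4  0. ] q [-0.17  0.31  0.27  1.52  0.    2.63] g 0.0003
```

View pics/s19.png

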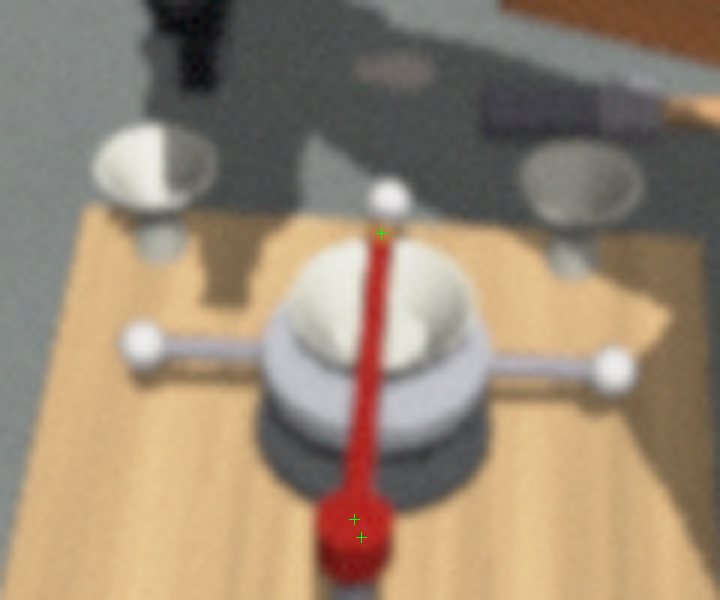

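View pics/t19.png

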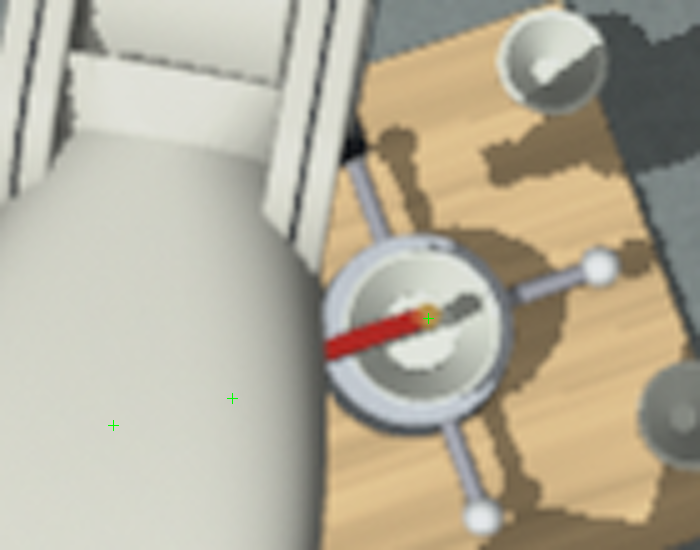

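Run:
```python
from plant import ticket
print(ticket.job_done())
```

```text
the job is handed in; nothing more can be done
None
```

The wheel and the gauge arm are both set, and I handed the job in at about 12.4 s of the 61 s allowed. With the shut fingertip I pushed the blue-knobbed spoke round clockwise by about 117° until it pointed at the post. Then I pushed the red arm round until its needle was over the wheel, backed off and raised the gripper.

**Last checks:**
- **Wheel:** the top camera put the blue knob about 1 mm off the line to the post (-0.5°) before the arm push. In the last pictures the white knobs had not visibly moved. The blue knob itself was hidden by then, so I did not measure it again.
- **Gauge arm:** the end of the arm drew on the computed wheel-axis mark in both views, within a few millimetres.
- **Bowl and bystanders:** the bowl stood upright in the middle of the wheel. The cups and the brush in view had not visibly moved. The bottle, jar and rib were outside my last pictures, but the robot never went near them.
- **Contact:** at hand-in the gripper was clear and touching nothing. The forces I read at the end of each move stayed at about 2 N or less.

**One disagreement:** in the side camera the fingertip looked about 25 to 30 mm higher than the reported tool position. I lowered the tool further than planned to allow for it, and both contacts came where I expected sideways.

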